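Load a pipe stub into the leaf drill jig

TASK

Set up the longer of the two pipe stubs in the drill jig, ready for drilling. Swing the jig's hinged leaf up out of the way, lay the stub along both V-blocks with its plain end up against the round stop pad and its hexagonal nut hanging clear past the other block, and let it settle in the Vs before you let go of it (do not drop it in); then bring the leaf back down until its drill bush rests on the pipe. Leave the shorter stub, the wood offcut, the tape measure and the spray can where they are.

Things in the scene. Friction and masses are not known exactly. Their poses are not given: they have to be found in the camera images.
- jig: Leaf drill jig fixed to the bench: dark base plate with two bright V-blocks, a stop pad at one end, a clevis with the leaf at the other. Origin on the bench; jig x runs along the groove to the stop (roughly towards the robot), z up, y left of x (to the robot's right). Jig frame, mm: plate x -112 to 75, y -42 to 42, top z 12; clevis ears x -106 to -84, y 27 to 33 either side, up to z 86.
- v_gap (a point): Jig x 4, y 0, z 45 mm: on the axis of a seated pipe, mid-way between the V-blocks; axes as the jig. The blocks are at jig x -45 to -25 and 33 to 53, y -24 to 24, lips at z 43, with a 90-degree groove along x at y 0, its bottom at z 26. The gap x -25 to 33 between them is free down to z 12, for the fingers. A seated 27 mm pipe has its axis at y 0, z 45.
- stop_face (a point): Centre of the stop pad's face (jig x 55, y 0, z 45 mm), where the centre of the stub's plain end belongs; axes as the jig. The pad is a steel disc of 32 mm diameter that the stub must not be lowered onto; behind it a bracket at jig x 63 to 70, y -18 to 18, up to z 64.
- leaf (a joint): Leaf angle, rad. 0: level, drill bush resting on a seated pipe; grows as the free end is lifted, to 1.75 (just past upright). With no pipe it sinks to -0.06. Stiff friction hinge: it stays where left; 1 to 3 N at the handle moves it. Flat bar 28 x 8 mm, reaching 128 mm from the pivot; bush 18 mm thick, 99 mm from the pivot. Starts at 0 to 0.6, covering the groove; from 1.5 on it is clear.
- leaf_hinge (a point): Middle of the leaf's pivot, at jig x -95, y 0, z 75 mm. The pivot axis lies along jig y; opening, the free end rises from jig +x towards +z.
- leaf_bar (a point): Grip point of the leaf's handle: a round steel cross bar, 12 mm thick, parallel to jig y, sticking out of the leaf on the jig's -y side (the robot's left) from y -14 to -58 mm; this point is at y -38, 117 mm from the pivot (jig x 22, z 75 mm when the leaf is at 0). It can turn between fingers that keep pointing down as they carry it round its arc.
- long_stub: The stub to load: blue 27 mm plastic pipe with a dark hexagonal nut on one end, 130 mm long in all (105 mm plain pipe, 25 mm nut, 36 mm across flats), 0.08 to 0.17 kg. Origin on the axis half way along; x axis to the plain end. Lies on the bench in any heading, axis about 16 mm up. The nut does not fit the Vs. Seated, x is along jig x and the origin at jig x -10, y 0, z 45 mm.
- long_stub_plain_end (a point): Centre of the long stub's plain end, 65 mm from its origin.
- long_stub_nut_face (a point): On the long stub's axis where plain pipe meets nut, 40 mm from its origin, 105 mm from the plain end.
- short_stub: Bystander: the same kind of stub but 95 mm long (70 mm plain pipe, 25 mm nut). Origin on the axis half way along; x axis to the plain end. The two stubs may lie in either of two places.
- offcut_b: Bystander: pine offcut 40 x 70 x 22 mm, in front of the jig's stop end; origin at the centre of its underside.
- tape_measure: Bystander: tape measure, 73 x 92 x 33 mm, lying on its flat to the left behind the stubs; origin under its middle.
- spray_oil: Bystander: spray can, 58 mm diameter, 235 mm tall, standing to the right of the jig's clevis end; origin at the centre of its underside.

How it is judged (in metres and radians):
On the way:
1. the long stub lies settled in both V-blocks, plain end towards the stop, with the fingers still holding it (y of long_stub_plain_end in the frame of stop_face between -0.004 and 0.004 m and z of long_stub_plain_end in the frame of stop_face between -0.004 and 0.004 m and y of long_stub_nut_face in the frame of stop_face between -0.004 and 0.004 m and z of long_stub_nut_face in the frame of stop_face between -0.004 and 0.004 m and x of long_stub_plain_end in the frame of stop_face above -0.02 m and contact force between the fingers and long_stub above 0.5 N), for 0.2 s.
At the end, for the whole second after the job is handed in: The long stub lies at rest, released, in both V-blocks: the centre of its plain end and the point of its axis at the nut within 3 mm of the groove line sideways and in height, the plain end within 5 mm of the stop pad's face; the leaf is down on it (leaf angle below 0.035 rad) (y of long_stub_plain_end in the frame of stop_face between -0.003 and 0.003 m and z of long_stub_plain_end in the frame of stop_face between -0.003 and 0.003 m and y of long_stub_nut_face in the frame of stop_face between -0.003 and 0.003 m and z of long_stub_nut_face in the frame of stop_face between -0.003 and 0.003 m and x of long_stub_plain_end in the frame of stop_face between -0.005 and 0.003 m and value of joint leaf below 0.035 rad and linear speed of long_stub below 0.02 m/s and contact force between the fingers and long_stub below 0.1 N); the robot touches nothing.
It fails at once if the short stub is moved by more than 30 mm (distance of short_stub from where it was at the start of the episode above 0.03 m).
It fails at once if the wood offcut is moved by more than 30 mm (distance of offcut_b from where it was at the start of the episode above 0.03 m).
It fails at once if the tape measure is moved by more than 30 mm (distance of tape_measure from where it was at the start of the episode above 0.03 m).
It fails at once if the spray can is moved by more than 30 mm (distance of spray_oil from where it was at the start of the episode above 0.03 m).
It also fails if it takes over 72 s, if anything falls off the work surface, if the arm or the gripper's body presses on something with over 40 N, if the wrist force passes 120 N, or if a joint passes its speed limit or range.

ROBOT

A 7-joint arm with a two-finger parallel gripper is mounted at the origin on a cart in front of the work surface, level with it; the furniture and walls round the work are solid. World frame = base frame: x ahead of the robot, y to its left, z up, the work surface at z = 0. Lengths are in mm, angles in rad, forces in N, time in s.
With the tool pointing down it reaches from about 400 to 875 mm from the base axis. Payload 19.3 kg.
Tool frame: the origin (TCP) lies at the very end of the fingers, on their centre line; the grasp point (between the pads) lies 19 mm behind it; z points along the fingers, y is the line along which they close (so a half turn about z gives the same grasp; the last joint's range is limited). The gripper opens to 85 mm and grips with 20 to 120 N. Pads are 22 mm wide; open, the fingers measure 114 mm over their backs; the gripper's body (76 mm by 85 mm) begins 54 mm behind the grasp point. The pads swing forward as they close: fully open they stand 13 mm farther back than shut.
Start: joints at [1.168, 0.521, -0.036, 1.599, 0.021, 1.021, -0.113], TCP at [204.154, -590.708, 231.291] pointing down, gripper open.
Joint ranges: [-2.91, 2.91], [-0.3, 2.13], [-1.5, 1.42], [0.17, 2.43], [-1.26, 4.41], [0.16, 1.93], [-2.52, 2.52]. Speed limits (rad/s): [1.89, 1.89, 2.39, 2.39, 3.01, 3.01, 3.01].

INTERFACE

Orientations are given as a 3x3 rotation matrix whose columns are the frame's x, y, z axes.
In Python, from workcell import robot gives the robot as it stands. Calls block until the motion is done:
- robot.movep(position, orientation): joint-space move of the TCP to a pose.
- robot.movel(position, frame=None, max_speed=150, guard=None): straight line of the TCP; frame=None keeps the orientation; max_speed is the mean speed in mm/s. With guard (N) it stops when the force on the tool has changed by that much, and returns True; else False.
- robot.goto_joints(angles): joint-space move.
- robot.open_gripper() and robot.clamp(): open the fingers fully, or close them until they stop; the grip force is fixed at half the most.
- robot.wait(seconds).
- robot.inverse_kinematics(position, orientation): joint angles nearest the present ones, or None.
- robot.read_state(): the state.
- robot.camera(name): name is "scene" or "top" or "wrist"; returns a dict with "image" (420x560x3 uint8, blue, green, red), "range_z" (420x560 float32, mm along the optical axis (not along the pixel's ray), 0 where there is no reading), "fx", "fy", "cx", "cy" (pixels), "cam_to_world" (4x4, takes a point from camera to world coordinates). Camera axes: x right, y up, looking along -z (the intrinsics and any distortion apply to the point x, -y, -z); pixel columns grow to the right and rows downward; lengths in mm; the calibration is good to about 2 mm. A picture is of the moment at which its call begins.
A pose or a line that the arm cannot do raises robot.PlanningError and nothing moves.
- robot.finish_job(): hands the job in; it is judged then, once.
Trained networks look in a picture, given as the dict that the camera call returned (one of the last four; its "shot" number tells which), for a name from the list of things; names that differ only in an ending like _2 or _b are one class to them, and where a whole thing is asked for, a point or a joint stands for the part that bears it (a point fixed in the world has none). Each returns a list of dicts, best first, with "conf" (0 to 1); they miss things now and then, are a little off and sometimes report something else, mostly with a low value. They report only what shows in the picture. A call takes as long as a camera call.
- robot.recognise(picture, thing): "centre" ([column, row] in pixels, amid what is visible of it).
The state is a dict: "time": time; "qpos": joint angles; "qvel": joint speeds; "joint_efforts": joint torques, N m; "eef_pos": TCP position; "tool_rot": TCP orientation; "ft_force": force on the tool from outside, world axes, zero at the start; "torque": the same for the moment, N m; "finger_gap": finger opening in mm; "gripper_force": force on a finger pad.
Only numpy, scipy, OpenCV 4.12 (cv2) and the standard library are available. Lean on these libraries where they do the work, as an engineer would, in place of code of your own. Each camera call takes 0.05 s, during which the arm holds its last target. There are 200 camera calls.

## Working session

There is one attempt and no reset: what is moved stays moved. The work goes in short steps, each a Python script; the robot and the scene stay as the last script left them, time stands still between calls to the robot, and variables do not carry over. Pictures are saved under pics/ and viewed, at most 10 in all, crops included, and the job is handed in when it is done.

```bash
ls; mkdir -p pics
cat > h.py <<'E'
import numpy as np, cv2
from workcell import robot
def px2w(c,u,v,z=None):
    """world xyz image from range"""
    d=c["range_z"] if z is None else z
    p=np.stack([(u-c["cx"])/c["fx"]*d, -(v-c["cy"])/c["fy"]*d, -d, np.ones_like(d)],-1)
    return (p@np.array(c["cam_to_world"]).T)[...,:3]
def cloud(c):
    u,v=np.meshgrid(np.arange(560.),np.arange(420.)); return px2w(c,u,v)
E
python3 - <<'E'
from h import *
print(robot.read_state()["time"])
ims=[]
for n in ["scene","top"]:
    c=robot.camera(n); np.savez("pics/%s0.npz"%n,**{k:np.array(v) for k,v in c.items()}); print(n,c.keys(),c["fx"],c["cx"],c["cy"],np.round(c["cam_to_world"],3).tolist())
    P=cloud(c); im=c["image"].copy()
    for t in ["jig","leaf_bar","long_stub","short_stub","long_stub_plain_end","long_stub_nut_face","leaf_hinge","stop_face","offcut_b","tape_measure","spray_oil"]:
        for r in robot.recognise(c,t)[:2]:
            u,v=map(int,np.round(r["centre"])); u=min(max(u,0),559);v=min(max(v,0),419)
            print(t,round(r["conf"],2),u,v,P[v,u].round(0))
    cv2.imwrite("pics/%s0.png"%n,im)
print(robot.read_state()["time"])
E
```

```text
pics
workcell.py
0.0
scene dict_keys(['image', 'range_z', 'fx', 'fy', 'cx', 'cy', 'cam_to_world', 'shot']) 532.5834455592992 272.78667720069245 210.90420221832443 [[-0.465, 0.544, -0.698, -362.329], [-0.885, -0.278, 0.372, 739.274], [0.008, 0.791, 0.611, 801.081], [0.0, 0.0, 0.0, 1.0]]
jig 0.73 286 206 [533. 226.  20.]
jig 0.28 225 221 [533. 386.  31.]
leaf_bar 0.56 288 175 [516. 233. 122.]
long_stub 0.65 251 261 [386. 391.  30.]
short_stub 0.69 224 226 [527. 392.  23.]
long_stub_plain_end 0.77 252 261 [383. 390.  32.]
long_stub_plain_end 0.19 319 250 [357. 240.  22.]
long_stub_nut_face 0.78 251 261 [386. 391.  30.]
stop_face 0.95 288 206 [535. 219.  15.]
stop_face 0.36 280 175 [548. 235. 104.]
offcut_b 0.55 318 250 [359. 241.  21.]
tape_measure 0.62 286 205 [533. 225.  22.]
tape_measure 0.45 224 223 [532. 389.  27.]
spray_oil 0.35 285 176 [525. 235. 114.]
top dict_keys(['image', 'range_z', 'fx', 'fy', 'cx', 'cy', 'cam_to_world', 'shot']) 383.8112672335077 276.7286527136159 202.56995284327377 [[-0.096, 0.971, -0.218, 298.038], [-0.995, -0.093, 0.022, 280.509], [0.001, 0.22, 0.976, 925.424], [0.0, 0.0, 0.0, 1.0]]
jig 0.63 289 192 [497. 234. 130.]
leaf_bar 0.78 293 179 [531. 221. 109.]
long_stub 0.77 234 246 [405. 370.  25.]
short_stub 0.64 224 192 [536. 384.  30.]
long_stub_plain_end 0.7 232 248 [401. 374.  29.]
long_stub_nut_face 0.79 231 248 [401. 377.  29.]
long_stub_nut_face 0.35 294 190 [502. 223. 122.]
leaf_hinge 0.34 232 246 [405. 374.  33.]
stop_face 0.68 294 194 [492. 224. 127.]
stop_face 0.59 230 246 [406. 379.  29.]
tape_measure 0.74 166 172 [600. 521.  31.]
tape_measure 0.35 291 194 [493. 230. 126.]
spray_oil 0.84 377 126 [599.  47. 200.]
1.2
```

Run:
```python
import cv2
a=cv2.imread("pics/scene0.png")[120:320,140:400]; b=cv2.imread("pics/top0.png")[90:290,140:400]
cv2.imwrite("pics/m.png",cv2.vconcat([cv2.resize(a,(390,300),interpolation=2)]+[cv2.resize(b,(390,300),interpolation=2)]) if 0 else cv2.hconcat([cv2.resize(a,(400,308),interpolation=2),cv2.resize(b,(400,308),interpolation=2)]))
```

```text
(no output)
```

View pics/m.png

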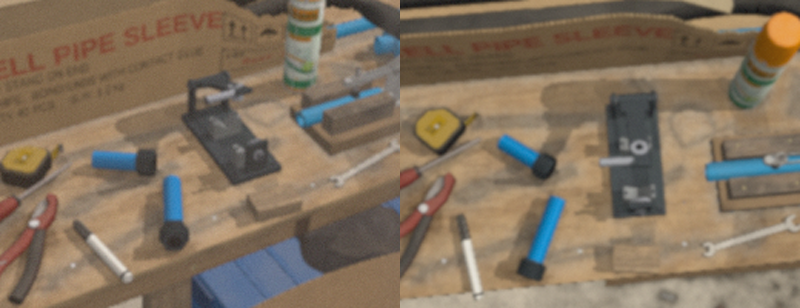

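The pictures show the jig in the middle (stop towards the robot) with the leaf partly open. One stub is at the near left at about top px (234,246), and the other is farther away at (224,192). Next, closer looks with the wrist camera.

Run:
```python
from h import *
s=robot.read_state(); print(s["time"],np.round(s["tool_rot"],3).tolist())
R=np.array([[0,1,0],[1,0,0],[0,0,-1.]]) # tool y = world x
out=[]
for i,p in enumerate([(430,380,330),(440,230,330)]):
    for RR in (R,-R*[1,1,-1]):
        q=robot.inverse_kinematics(p,RR)
        if q is not None: print(np.round(q,2).tolist())
    robot.movep(p,R) if i==0 else robot.movel(p,max_speed=250)
    robot.wait(.2)
    c=robot.camera("wrist"); np.savez("pics/w%d.npz"%i,**{k:np.array(v) for k,v in c.items()})
    print(c["fx"],np.round(c["cam_to_world"],3).tolist()); P=cloud(c)
    for t in ["jig","leaf_bar","long_stub","short_stub","long_stub_plain_end","long_stub_nut_face","leaf_hinge"]:
        for r in robot.recognise(c,t)[:2]:
            u,v=map(int,np.round(r["centre"])); u=min(max(u,0),559);v=min(max(v,0),419)
            print(t,round(r["conf"],2),u,v,P[v,u].round(0))
    out.append(cv2.resize(c["image"],(400,300)))
cv2.imwrite("pics/m2.png",cv2.hconcat(out)); print(robot.read_state()["time"])
```

```text
1.2 [[0.945, 0.327, -0.0], [0.327, -0.945, 0.0], [-0.0, -0.0, -1.0]]
[-0.16, 0.5, -0.99, 1.58, 0.43, 1.3, -1.2]
[-0.02, 0.62, -1.27, 1.57, 0.6, 1.4, 1.79]
349.3758117341905 [[1.0, -0.0, 0.001, 429.925], [0.0, 0.953, 0.302, 457.808], [-0.001, -0.302, 0.953, 473.731], [0.0, 0.0, 0.0, 1.0]]
jig 0.82 345 269 [500. 278. 127.]
jig 0.29 261 167 [404. 373.  31.]
leaf_bar 0.74 350 305 [509. 230. 125.]
long_stub 0.85 261 164 [404. 376.  31.]
short_stub 0.67 368 153 [539. 391.  31.]
long_stub_plain_end 0.87 264 165 [407. 375.  30.]
long_stub_nut_face 0.93 260 160 [402. 382.  31.]
leaf_hinge 0.71 348 302 [507. 232. 122.]
[0.21, 0.36, -1.05, 1.76, 0.33, 1.21, -0.92]
[0.33, 0.45, -1.26, 1.76, 0.45, 1.27, 2.1]
349.3758117341905 [[1.0, -0.002, 0.0, 439.272], [0.002, 0.953, 0.302, 309.006], [-0.001, -0.302, 0.953, 473.773], [0.0, 0.0, 0.0, 1.0]]
jig 0.92 351 166 [531. 223.  16.]
leaf_bar 0.75 375 182 [540. 223. 107.]
long_stub 0.66 250 40 [403. 372.  30.]
short_stub 0.65 364 34 [534. 379.  31.]
long_stub_plain_end 0.86 250 39 [403. 373.  31.]
long_stub_nut_face 0.67 249 36 [402. 376.  31.]
leaf_hinge 0.57 371 183 [535. 222. 110.]
6.6417
```

View pics/m2.png

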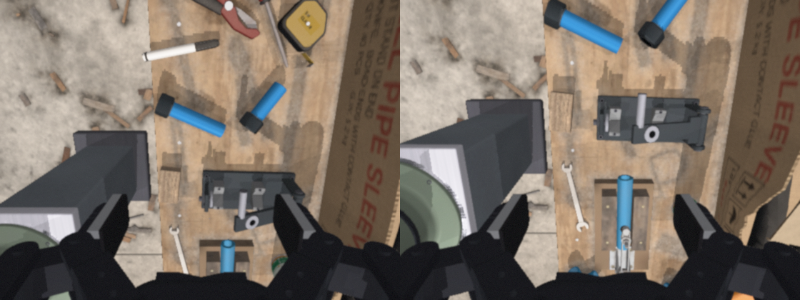

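```bash
cat > an.py <<'E'
from h import *
for f in ["w0","w1","top0","scene0"]:
    c=dict(np.load("pics/%s.npz"%f)); P=cloud(c); I=c["image"].astype(int)
    ok=c["range_z"]>0
    blue=ok&(I[...,0]-I[...,2]>50)&(np.hypot(P[...,0]-404,P[...,1]-374)<85)&(P[...,2]>4)
    near=ok&(np.hypot(P[...,0]-404,P[...,1]-374)<100)&(P[...,2]>8)&(P[...,2]<45)
    n,l=cv2.connectedComponents(near.astype(np.uint8)); b=P[blue]
    ids=l[blue]; k=np.bincount(ids[ids>0]).argmax(); A=P[l==k]
    top=b[b[:,2]>np.percentile(b[:,2],60)]
    vx,vy,x0,y0=cv2.fitLine(top[:,:2].astype(np.float32),cv2.DIST_HUBER,0,.01,.01).ravel()
    d=np.array([vx,vy]); o=np.array([x0,y0]); 
    sb=(b[:,:2]-o)@d; sa=(A[:,:2]-o)@d
    e=[np.percentile(sa,.5),np.percentile(sa,99.5)]; eb=[np.percentile(sb,.5),np.percentile(sb,99.5)]
    if abs(eb[1]-e[1])>abs(eb[0]-e[0]): d=-d; e=[-e[1],-e[0]]; eb=[-eb[1],-eb[0]]
    print(f,"stub len",e[1]-e[0],"blue",eb[1]-eb[0],"origin",o+d*(e[0]+e[1])/2,"plain",o+d*e[1],"dir",np.arctan2(d[1],d[0]),"ztop",np.percentile(b[:,2],[50,90,97]))
    J=ok&(abs(P[...,2]-12)<4)&(P[...,0]>400)&(P[...,0]<650)&(P[...,1]>150)&(P[...,1]<310)&(I.max(-1)<110)
    n,l,st,_=cv2.connectedComponentsWithStats(J.astype(np.uint8)); 
    S=P[np.isin(l,[i for i in range(1,n) if st[i,4]>40])]
    print("  plate",cv2.minAreaRect(S[:,:2].astype(np.float32)),len(S),np.median(S[:,2]))
    V=ok&(abs(P[...,2]-43)<3)&(P[...,0]>400)&(P[...,0]<650)&(P[...,1]>150)&(P[...,1]<310)
    print("  lips",V.sum(),cv2.minAreaRect(P[V][:,:2].astype(np.float32)) if V.sum()>4 else 0)
    B=ok&(P[...,2]>70)&(P[...,0]>440)&(P[...,0]<680)&(P[...,1]>150)&(P[...,1]<310)
    np.save("pics/B_%s.npy"%f,P[B]); print("  hi",B.sum(),P[B].min(0),P[B].max(0))
E
python3 an.py
```

```text
w0 stub len 128.31786925115296 blue 101.99926319854883 origin [411.78224764 373.73100732] plain [470.15909765 347.11311134] dir -0.4278047 ztop [28.49624201 31.50043658 32.49522952]
  plate ((524.8399047851562, 219.89007568359375), (83.4677505493164, 186.71385192871094), 88.22811126708984) 3854 13.454262906686296
  lips 498 ((521.0336303710938, 220.98114013671875), (183.1737060546875, 52.95224380493164), 2.073164224624634)
  hi 4550 [482.79236394 162.47013025  70.18269208] [679.99895867 309.97215483 188.55160945]
w1 stub len 127.94863797458379 blue 101.887096492317 origin [411.73437088 373.1346582 ] plain [470.04241588 346.81194237] dir -0.42405272 ztop [28.33239473 31.37300223 32.41403828]
  plate ((524.4764404296875, 219.65118408203125), (83.65057373046875, 186.23341369628906), 87.86431884765625) 4002 13.31992255052856
  lips 433 ((515.4017333984375, 222.63265991210938), (165.3402557373047, 48.966064453125), 2.0814049243927)
  hi 29292 [440.00046068 150.03016442  70.04687398] [679.99956808 309.97182969 424.00215746]
top0 stub len 129.13008511529102 blue 102.82589073589168 origin [4
[... 269 characters left out ...]
4594726562, 225.33595275878906), (65.21263885498047, 171.3578338623047), 84.67858123779297)
  hi 1582 [482.5133064  150.16805752  70.06784541] [679.99711683 309.74115207 187.50958478]
scene0 stub len 131.59612471636774 blue 102.85729145110284 origin [410.55746616 377.3705227 ] plain [470.55471786 350.35728911] dir -0.4230545 ztop [28.4621368  32.04451769 33.52055945]
  plate ((523.4415283203125, 223.44384765625), (85.89892578125, 188.7256622314453), 88.46456909179688) 995 12.969182746884258
  lips 118 ((518.084716796875, 224.73687744140625), (182.52813720703125, 53.97758102416992), 1.8713078498840332)
  hi 1282 [481.99052807 150.00315932  70.57057144] [679.9934058  309.93324725 188.86855918]
```

```bash
cat >> h.py <<'E'
TH=np.radians(178.07); C=np.array([524.5,219.7,0.])
ex=np.array([np.cos(TH),np.sin(TH),0]); ez=np.array([0,0,1.]); ey=np.cross(ez,ex)
J=np.stack([ex,ey,ez],1); O=C+18.5*ex; O[2]=0
def toj(P): return (P-O)@J
def tow(p): return O+J@np.array(p,float)
E
python3 - <<'E'
from h import *
for f in ["w0","w1","top0"]:
    c=dict(np.load("pics/%s.npz"%f)); Q=toj(cloud(c))[c["range_z"]>0]
    b=Q[(Q[:,1]>-56)&(Q[:,1]<-20)&(abs(Q[:,0]-5)<60)&(Q[:,2]>60)&(Q[:,2]<200)]
    print(f,len(b),b.min(0).round(1),b.max(0).round(1),np.median(b,0).round(1))
    for y0,y1 in [(-56,-40),(-40,-24)]:
        s=b[(b[:,1]>y0)&(b[:,1]<y1)]; t=s[s[:,2]>np.percentile(s[:,2],70)]; print("  ",t.mean(0).round(1),np.percentile(s[:,2],97))
    l=Q[(abs(Q[:,1])<10)&(Q[:,2]>65)&(Q[:,2]<200)&(Q[:,0]>-85)&(Q[:,0]<-20)]
    print("  leaf slope",np.arctan2(*np.polyfit(l[:,0],l[:,2],1)[:1],1),len(l))
    for n,(a,bb) in dict(far=(-44,-27),near=(35,51)).items():
        s=Q[(Q[:,0]>a)&(Q[:,0]<bb)&(Q[:,2]>20)&(Q[:,2]<50)&(abs(Q[:,1])<32)]
        print("  ",n,len(s),[(y,len(m),np.median(m[:,2]).round(1)) for y in range(-28,29,4) if len(m:=s[abs(s[:,1]-y)<2])])
# IK check at bar arc
R=np.stack([ey,ex,-ez],1)
for RR in (R,R*[-1,-1,1]):
  for a in (0,.4,1,1.6):
    p=tow([-95+117*np.cos(a),-40,75+117*np.sin(a)-19]); q=robot.inverse_kinematics(p,RR); print(a,None if q is None else np.round(q,2).tolist())
E
```

```text
w0 305 [  5.9 -56.  121.8] [ 18.3 -20.1 130.5] [ 13.2 -37.8 128. ]
   [ 12.4 -47.8 129.1] 129.54950004500185
   [ 12.5 -32.4 129.1] 129.84832067056726
  leaf slope 0.4058103540852723 273
   far 461 [(-24, 105, np.float64(34.0)), (-20, 34, np.float64(44.5)), (-16, 19, np.float64(44.2)), (-12, 19, np.float64(40.4)), (-8, 13, np.float64(36.2)), (-4, 13, np.float64(32.8)), (0, 25, np.float64(28.5)), (4, 50, np.float64(31.0)), (8, 43, np.float64(34.9)), (12, 50, np.float64(39.0)), (16, 44, np.float64(42.6)), (20, 32, np.float64(44.5)), (24, 14, np.float64(44.3))]
   near 436 [(-24, 92, np.float64(34.1)), (-20, 37, np.float64(44.8)), (-16, 23, np.float64(44.6)), (-12, 11, np.float64(41.2)), (-8, 17, np.float64(37.1)), (-4, 17, np.float64(31.6)), (0, 19, np.float64(28.3)), (4, 42, np.float64(30.7)), (8, 40, np.float64(34.2)), (12, 49, np.float64(38.4)), (16, 42, np.float64(42.8)), (20, 30, np.float64(45.1)), (24, 17, np.float64(44.9))]
w1 444 [  6.1 -55.9 121.4] [ 18.2 -20.  130.2] [ 12.9 -38.1 127.7]
   [ 12.6 -47.8 128.9] 129.59039685735507
   [ 12.5 -31.6 128.9] 129.5156198024002
  leaf 
[... 1060 characters left out ...]
, np.float64(42.3)), (-16, 12, np.float64(42.8)), (-12, 13, np.float64(38.4)), (-8, 7, np.float64(33.4)), (-4, 11, np.float64(30.2)), (0, 9, np.float64(26.6)), (4, 7, np.float64(28.3)), (8, 11, np.float64(31.7)), (12, 12, np.float64(37.5)), (16, 14, np.float64(41.1)), (20, 10, np.float64(41.7)), (24, 8, np.float64(42.6))]
0 [0.22, 1.11, -1.34, 1.88, 1.18, 1.24, 1.57]
0.4 [0.24, 1.07, -1.4, 1.84, 1.11, 1.3, 1.62]
1 [0.26, 1.04, -1.44, 1.7, 1.05, 1.39, 1.74]
1.6 [0.23, 1.07, -1.43, 1.52, 1.06, 1.47, 1.88]
0 [-0.08, 0.77, -0.75, 1.89, 0.74, 0.78, -1.28]
0.4 [-0.03, 0.72, -0.81, 1.85, 0.68, 0.87, -1.21]
1 [0.02, 0.71, -0.86, 1.71, 0.62, 1.01, -1.1]
1.6 [0.03, 0.77, -0.86, 1.53, 0.63, 1.13, -1.0]
```

Run:
```python
from h import *
for f in ["w0","w1","top0","scene0"]:
    c=dict(np.load("pics/%s.npz"%f)); P=cloud(c)[c["range_z"]>0]
    s=P[(P[:,0]>615)&(P[:,1]>150)&(P[:,1]<350)&(P[:,2]>100)&(P[:,2]<330)]
    if len(s): print(f,len(s),[(z,np.percentile(m[:,0],2).round(),len(m)) for z in range(110,330,20) if len(m:=s[abs(s[:,2]-z)<10])>3])
    s=P[(P[:,0]>540)&(P[:,0]<680)&(P[:,1]>0)&(P[:,1]<110)&(P[:,2]>150)&(P[:,2]<300)]
    if len(s): print("  can",s.min(0).round(),s.max(0).round())
```

```text
w0 8472 [(110, np.float64(676.0), 1658), (130, np.float64(676.0), 1828), (150, np.float64(676.0), 1948), (170, np.float64(677.0), 1962), (190, np.float64(677.0), 1076)]
w1 11003 [(110, np.float64(674.0), 2510), (130, np.float64(674.0), 2943), (150, np.float64(675.0), 3173), (170, np.float64(675.0), 2095), (190, np.float64(677.0), 282)]
  can [601.  39. 172.] [680.  87. 238.]
top0 10123 [(110, np.float64(674.0), 338), (130, np.float64(674.0), 362), (150, np.float64(675.0), 387), (170, np.float64(676.0), 438), (190, np.float64(679.0), 2239), (210, np.float64(715.0), 3790), (230, np.float64(766.0), 2569)]
  can [589.   3. 150.] [679.  79. 239.]
scene0 9040 [(110, np.float64(674.0), 834), (130, np.float64(674.0), 772), (150, np.float64(675.0), 614), (170, np.float64(675.0), 559), (190, np.float64(678.0), 1525), (210, np.float64(715.0), 2048), (230, np.float64(768.0), 2017), (250, np.float64(921.0), 14), (290, np.float64(1188.0), 257), (310, np.float64(1188.0), 400)]
  can [588.   5. 150.] [679.  89. 239.]
```

```bash
cat >> h.py <<'E'
RB=np.stack([-ey,-ex,-ez],1)
def bar(a,dz=0,dx=0): return tow([-95+117*np.cos(a)+dx,-41,75+117*np.sin(a)-19+dz])
E
python3 - <<'E'
from h import *
robot.movep(bar(.404,45),RB)
print(robot.movel(bar(.404),max_speed=120,guard=15))
robot.clamp(); s=robot.read_state(); print(s["time"],s["finger_gap"],s["ft_force"],s["gripper_force"])
for a in np.linspace(.404,1.6,9)[1:]:
    robot.movel(bar(a),max_speed=90); s=robot.read_state(); print(round(a,2),np.round(s["ft_force"],1),np.round(s["eef_pos"],1),s["time"])
robot.open_gripper()
robot.movel(bar(1.6,70),max_speed=200)
c=robot.camera("top"); print(robot.read_state()["time"],robot.read_state()["finger_gap"])
cv2.imwrite("pics/open.png",cv2.resize(c["image"][90:290,140:400],(520,400)))
E
```

```text
False
8.6417 10.005141135938038 [ 4.15575626  0.78702197 -2.24595583] 58.3382123708725
0.55 [ 2.8  0.9 -1.7] [502.9 261.4 117.4] 8.9833
0.7 [-4.7 -0.4  2.7] [512.6 261.2 131.6] 9.325
0.85 [-12.1  -2.8  15. ] [524.2 261.  144.5] 9.6667
1.0 [-19.6  -4.5  24.7] [537.5 260.7 155.4] 10.0083
1.15 [-12.8  -3.   22.4] [553.9 260.3 163.9] 10.35
1.3 [-7.4 -2.  15.8] [570.9 259.6 169.5] 10.6917
1.45 [-1.2  0.2 12. ] [588.9 259.1 172.9] 11.0333
1.6 [0.  2.7 6.3] [606.1 258.7 173.2] 11.375
12.6417 85.39382547369637
```

View pics/open.png

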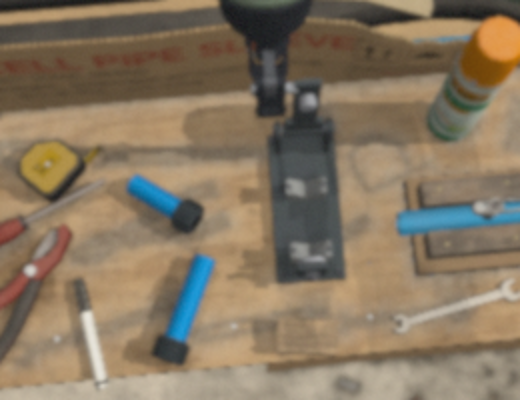

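The leaf is now upright, with the grooves exposed. Next I pick the near stub, with the tool square to its slightly tilted axis.

```bash
cat >> h.py <<'E'
PH=-0.424; T=0.043
aw=np.array([np.cos(PH)*np.cos(T),np.sin(PH)*np.cos(T),-np.sin(T)])
up=ez-aw*(ez@aw); up/=np.linalg.norm(up)
RP=np.stack([aw,np.cross(-up,aw),-up],1)          # pick: tool x = stub x
RPL=np.stack([ex,np.cross(-ez,ex),-ez],1)         # place: tool x = jig x
G=np.array([411.4,373.5,0])+14*np.array([np.cos(PH),np.sin(PH),0]); G[2]=15.7
D=14
def pick(dz): return G-up*D+ez*dz
E
python3 - <<'E'
from h import *
for sg in ([1,1,1],[-1,-1,1]):
    for p,R in ((pick(0),RP),(tow([60,0,150]),RPL),(tow([4,0,31]),RPL)):
        q=robot.inverse_kinematics(p,R*sg); print(sg,None if q is None else np.round(q,2).tolist())
print(robot.read_state()["qpos"])
E
```

```text
[1, 1, 1] [-1.06, 0.82, 0.38, 1.9, -0.61, 0.56, -2.24]
[1, 1, 1] [0.26, 0.74, -1.21, 1.97, 0.82, 1.05, 0.2]
[1, 1, 1] [0.17, 0.94, -1.03, 1.9, 1.03, 0.95, 0.16]
[-1, -1, 1] [-0.2, 0.95, -0.89, 1.86, 0.94, 0.84, -0.43]
[-1, -1, 1] [-0.18, 0.48, -0.52, 1.99, 0.34, 0.76, -2.51]
[-1, -1, 1] [-0.64, 0.71, 0.17, 1.94, -0.23, 0.51, -1.92]
[ 0.02781212  0.69746183 -0.87229111  1.46081493  0.54730941  1.23882659
 -0.94208663]
```

Run:
```python
from h import *
robot.movel(bar(1.6,110),max_speed=250)
robot.movep(pick(120),RP)
print(robot.movel(pick(0),max_speed=120,guard=12), np.round(robot.read_state()["eef_pos"],1))
robot.clamp(); s=robot.read_state(); print(s["time"],s["finger_gap"],s["ft_force"],s["gripper_force"])
robot.movel(pick(170),max_speed=150); s=robot.read_state(); print(s["time"],s["finger_gap"],s["ft_force"],np.round(s["qpos"],2))
for z in (180,):
    q=robot.inverse_kinematics(tow([60,0,z]),RPL); print(None if q is None else np.round(q,2))
c=robot.camera("scene"); c2=robot.camera("wrist")
cv2.imwrite("pics/pk.png",cv2.hconcat([cv2.resize(c["image"],(400,300)),cv2.resize(c2["image"],(400,300))]))
```

```text
False [423.9 368.2   2.3]
16.2417 25.22732840277102 [-1.20446343 -1.5346847   6.86041888] 58.47057223320007
17.525 24.950463918109925 [ 0.34398886  0.21359665 -1.26243413] [-1.11  0.55  0.45  1.83 -0.35  0.86 -2.48]
[ 0.3   0.71 -1.27  1.94  0.78  1.1   0.23]
```

View pics/pk.png

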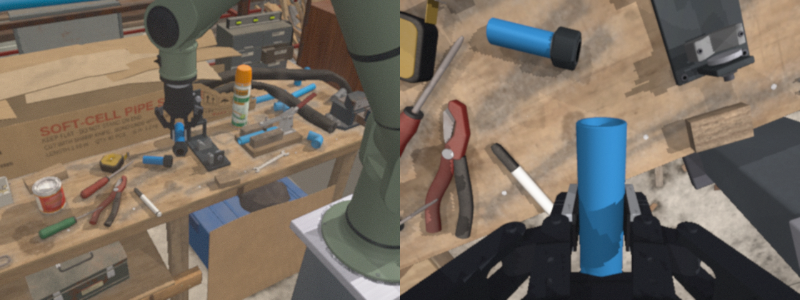

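The stub is held (gap 25 mm), with its plain end towards the camera, and nothing else moved. Now I carry it in front of the jig and measure it in the hand.

Run:
```python
from h import *
robot.movep(tow([65,0,180]),RPL)
robot.movel(tow([65,0.5,95]),max_speed=150); robot.wait(.2)
s=robot.read_state(); print(s["time"],s["finger_gap"],np.round(s["eef_pos"],1),np.round(s["ft_force"],1))
tcp=toj(np.array(s["eef_pos"]))
print("tcp jig",tcp.round(1))
for n in ["wrist","top","scene"]:
    c=robot.camera(n); np.savez("pics/h_%s.npz"%n,**{k:np.array(v) for k,v in c.items()}); Q=toj(cloud(c)); I=c["image"].astype(int)
    m=(c["range_z"]>0)&(I[...,0]-I[...,2]>50)&(abs(Q[...,1])<25)&(abs(Q[...,2]-109)<28)&(abs(Q[...,0]-65)<120)
    b=Q[m]; 
    if len(b)<20: print(n,len(b)); continue
    print(n,len(b),"x",np.percentile(b[:,0],[.5,99,99.8]).round(1))
    xs=np.arange(np.floor(b[:,0].min()),b[:,0].max(),10)
    print([(int(x),np.percentile(q[:,2],95).round(1),np.round((q[:,1].min()+q[:,1].max())/2,1),np.round(np.ptp(q[:,1]),1)) for x in xs if len(q:=b[abs(b[:,0]-x)<5])>8])
```

```text
20.9417 25.382702533360074 [441.4 222.1  95.7] [ 0.2 -0.1 -1.2]
tcp jig [64.6  0.4 95.7]
wrist 13962 x [ 27.  116.3 116.5]
[(20, np.float64(117.1), np.float64(0.1), np.float64(25.5)), (30, np.float64(123.9), np.float64(-0.2), np.float64(25.6)), (40, np.float64(124.0), np.float64(-0.1), np.float64(25.9)), (50, np.float64(124.0), np.float64(-0.5), np.float64(25.9)), (60, np.float64(124.0), np.float64(-0.3), np.float64(24.8)), (70, np.float64(124.2), np.float64(-0.4), np.float64(25.0)), (80, np.float64(124.1), np.float64(0.5), np.float64(27.0)), (90, np.float64(124.1), np.float64(-0.2), np.float64(25.7)), (100, np.float64(124.2), np.float64(-0.0), np.float64(26.1)), (110, np.float64(124.1), np.float64(-0.1), np.float64(25.7))]
top 168 x [ 83.8 115.3 115.9]
[(83, np.float64(121.8), np.float64(-0.3), np.float64(23.3)), (93, np.float64(123.4), np.float64(0.7), np.float64(25.9)), (103, np.float64(123.4), np.float64(1.7), np.float64(22.0)), (113, np.float64(123.1), np.float64(1.1), np.float64(21.8))]
scene 245 x [ 48.1 115.8 116.9]
[(62, np.float64(125.7), np.float64(1.3), np.float64(11.3)), (72, np.float64(124.8), np.float64(4.3), np.float64(32.5)), (82, np.float64(123.9), np.float64(-3.4), np.float64(26.9)), (92, np.float64(123.5), np.float64(-3.7), np.float64(24.4)), (102, np.float64(124.1), np.float64(-2.8), np.float64(25.5)), (112, np.float64(123.0), np.float64(-3.0), np.float64(25.3))]
```

The stub is level in the fingers. Its plain end is 51.7 mm ahead of the TCP, and the axis is about 14 mm up. Now I go in and lower it under guard.

Run:
```python
from h import *
def st(t): s=robot.read_state(); print(t,round(s["time"],2),toj(np.array(s["eef_pos"])).round(2),(np.array(s["ft_force"])@J).round(1),round(s["finger_gap"],1)); return s
x=-2.7;y=.7
robot.movel(tow([x,y,95]),max_speed=120); st("over")
robot.movel(tow([x,y,37]),max_speed=80); st("low")
print(robot.movel(tow([x,y,27]),max_speed=15,guard=6)); s=st("seat")
robot.wait(.3); st("seat2")
z=toj(np.array(s["eef_pos"]))[2]
print(robot.movel(tow([x+12,y,z]),max_speed=15,guard=8)); st("stop")
robot.wait(.5); st("stop2")
for n in ["wrist","top"]:
    c=robot.camera(n); Q=toj(cloud(c)); I=c["image"].astype(int); print(n)
    m=(c["range_z"]>0)&(I[...,0]-I[...,2]>50)&(abs(Q[...,1])<25)&(abs(Q[...,2]-50)<28)&(abs(Q[...,0]-0)<120)
    b=Q[m]; print(len(b),np.percentile(b[:,0],[.5,99.5]).round(1)); cv2.imwrite("pics/seat_%s.png"%n,c["image"])
    print([(int(x),np.percentile(q[:,2],95).round(1),np.round((q[:,1].min()+q[:,1].max())/2,1)) for x in range(-60,60,10) if len(q:=b[abs(b[:,0]-x)<5])>8])
```

```text
over 21.81 [-2.01  0.63 94.93] [-0.2 -0.4 -1.2] 25.1
low 22.68 [-2.81  0.47 37.3 ] [-0.1  0.1 -0.8] 25.4
True
seat 23.14 [-2.88  0.71 31.52] [0.3 2.5 9.7] 25.3
seat2 23.44 [-2.85  0.71 31.51] [0.6 2.  9.4] 25.0
True
stop 23.73 [-2.52  0.74 31.57] [-0.3  0.9  7.3] 25.1
stop2 24.23 [-2.56  0.76 31.58] [0.4 1.  7.2] 25.1
wrist
14080 [-40.3  49.3]
[(-40, np.float64(59.7), np.float64(0.6)), (-30, np.float64(59.9), np.float64(0.7)), (-20, np.float64(59.9), np.float64(-0.1)), (-10, np.float64(60.0), np.float64(0.0)), (0, np.float64(59.9), np.float64(-0.1)), (10, np.float64(59.9), np.float64(0.8)), (20, np.float64(60.0), np.float64(0.1)), (30, np.float64(60.0), np.float64(0.7)), (40, np.float64(60.0), np.float64(0.8)), (50, np.float64(59.7), np.float64(0.8))]
top
198 [ 8.5 48.9]
[(10, np.float64(58.1), np.float64(2.0)), (20, np.float64(59.0), np.float64(0.1)), (30, np.float64(59.2), np.float64(2.7)), (40, np.float64(59.5), np.float64(2.3)), (50, np.float64(58.3), np.float64(1.3))]
```

View pics/seat_wrist.png

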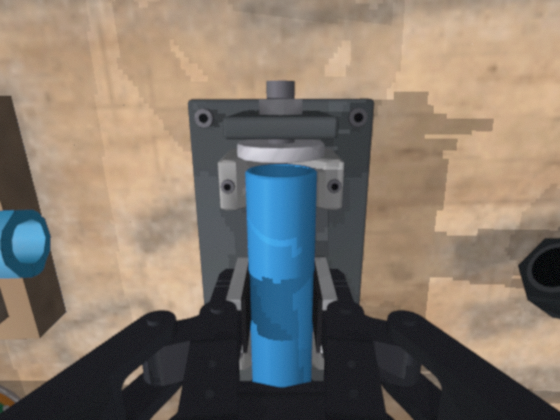

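Seated in both Vs and still held, about 5 mm short of the pad. The slide guard tripped on friction, so I'll ease the downward press and slide again.

Run:
```python
from h import *
def st(t): s=robot.read_state(); print(t,round(s["time"],2),toj(np.array(s["eef_pos"])).round(2),(np.array(s["ft_force"])@J).round(1),round(s["finger_gap"],1)); return s
p=toj(np.array(st("0")["eef_pos"]))
robot.movel(tow([-2.5,.8,p[2]+.3]),max_speed=20); st("ease")
print(robot.movel(tow([8,.8,p[2]+.3]),max_speed=12,guard=14)); q=toj(np.array(st("stop")["eef_pos"]))
robot.wait(.4); st("settled")
c=robot.camera("wrist"); Q=toj(cloud(c)); I=c["image"].astype(int)
b=Q[(c["range_z"]>0)&(I[...,0]-I[...,2]>50)&(abs(Q[...,1])<25)&(abs(Q[...,2]-50)<28)&(abs(Q[...,0])<120)]
print(np.percentile(b[:,0],[.5,99.5]).round(1)); cv2.imwrite("pics/stop.png",c["image"][60:300,140:420])
```

```text
0 24.33 [-2.5   0.75 31.54] [0.3 1.1 6.2] 25.3
ease 24.58 [-2.52  0.78 31.76] [-0.3  0.7  0.5] 25.3
True
stop 25.18 [ 2.75  0.91 31.87] [-2.1 -1.   1.3] 25.1
settled 25.57 [ 2.74  0.89 31.74] [-2.3 -0.8  4.5] 25.1
[-35.3  53.9]
```

View pics/stop.png

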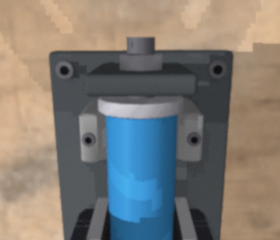

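The plain end is against the pad. Release, retreat, and bring the leaf down.

Run:
```python
from h import *
def st(t): s=robot.read_state(); print(t,round(s["time"],2),toj(np.array(s["eef_pos"])).round(2),(np.array(s["ft_force"])@J).round(1),round(s["finger_gap"],1)); return s
robot.open_gripper(); st("rel")
robot.movel(tow([2.7,.8,90]),max_speed=80); robot.movel(tow([2.7,.8,290]),max_speed=250)
robot.movep(bar(1.6,110),RB)
c=robot.camera("wrist"); Q=toj(cloud(c)); 
c2=robot.camera("top"); cv2.imwrite("pics/rel.png",cv2.hconcat([cv2.resize(c2["image"][90:290,140:400],(400,308)),cv2.resize(c["image"],(400,308))]))
for k,cc in (("w",c),("t",c2)):
    Q=toj(cloud(cc)); b=Q[(cc["range_z"]>0)&(Q[...,1]>-56)&(Q[...,1]<-20)&(abs(Q[...,0]+95)<40)&(Q[...,2]>170)&(Q[...,2]<206)]
    print(k,len(b),np.median(b,0).round(1) if len(b) else 0, np.percentile(b[:,2],97) if len(b) else 0)
st("above")
```

```text
rel 26.24 [ 2.95  0.97 31.6 ] [ 0.2 -0.6  0.6] 85.6
w 832 [-98.1 -39.2 198.2] 199.88075110830607
t 12 [-97.9 -54.  197.2] 199.26545161591562
above 29.43 [-98.21 -40.78 282.62] [-0.2  0.7  0.8] 85.4
```

View pics/rel.png

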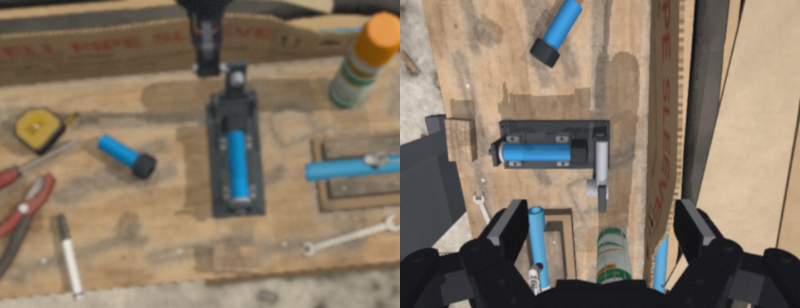

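The stub lies in both Vs against the stop, and the leaf handle is at jig (-98,-39), which is 1.6 rad. Now close the leaf.

Run:
```python
from h import *
def st(t): s=robot.read_state(); print(t,round(s["time"],2),toj(np.array(s["eef_pos"])).round(2),(np.array(s["ft_force"])@J).round(1),round(s["finger_gap"],1)); return s
print(robot.movel(bar(1.6),max_speed=120,guard=15)); robot.clamp(); st("grip")
for a in np.linspace(1.6,.12,11)[1:]:
    robot.movel(bar(a),max_speed=80); st(round(a,2))
for a in (.06,.02,0,-.01,-.02):
    g=robot.movel(bar(a),max_speed=20,guard=12); st((a,g))
    if g: break
robot.open_gripper(); robot.movel(bar(0,60),max_speed=120); robot.movel(bar(0,230),max_speed=250); st("off")
for n in ("wrist","top"):
    c=robot.camera(n); Q=toj(cloud(c))[c["range_z"]>0]; cv2.imwrite("pics/end_%s.png"%n,c["image"])
    l=Q[(abs(Q[:,1])<9)&(Q[:,2]>65)&(Q[:,2]<110)&(Q[:,0]>-80)&(Q[:,0]<-12)]
    b=Q[(Q[:,1]>-56)&(Q[:,1]<-22)&(abs(Q[:,0]-22)<15)&(Q[:,2]>60)&(Q[:,2]<110)]
    print(n,"slope",np.polyfit(l[:,0],l[:,2],1)[0],"leaf z",np.median(l[:,2]),"bar top",np.percentile(b[:,2],95),np.median(b,0).round(1))
a=cv2.resize(cv2.imread("pics/end_wrist.png"),(400,308)); b=cv2.resize(cv2.imread("pics/end_top.png")[90:290,140:400],(400,308)); cv2.imwrite("pics/end.png",cv2.hconcat([a,b]))
```

```text
False
grip 31.18 [-98.49 -41.02 173.14] [0.  0.8 3.2] 9.9
1.45 31.54 [-81.49 -41.02 172.72] [0.2 2.  7.9] 9.7
1.3 31.91 [-63.72 -41.08 169.05] [3.1 1.9 8.3] 9.9
1.16 32.27 [-47.88 -41.02 162.82] [-2.4 -0.2 -4.2] 10.0
1.01 32.64 [-32.59 -40.83 154.53] [-4.  -1.2 -9.1] 10.2
0.86 33.01 [-18.95 -40.89 144.8 ] [-2.5  1.1 -4. ] 10.0
0.71 33.38 [ -6.47 -41.12 132.16] [-4.7 -0.9 -6. ] 9.6
0.56 33.74 [  4.   -41.08 118.27] [-3.5 -0.3 -3. ] 10.3
0.42 34.11 [ 11.58 -41.12 103.05] [-6.4 -1.1 -3.1] 10.0
0.27 34.48 [ 17.15 -41.07  86.67] [-9.  -0.1 -2.1] 10.1
0.12 34.84 [ 20.43 -41.11  69.63] [-9.1  0.7 -1.7] 9.8
(0.06, False) 35.34 [ 21.25 -41.16  62.74] [-8.7 -1.3 -3.1] 10.0
(0.02, False) 35.73 [ 21.37 -41.17  58.16] [-6.7 -0.4 -0.1] 10.1
(0, False) 35.99 [ 21.35 -41.17  55.87] [-7.1 -0.1  0.5] 10.1
(-0.01, False) 36.24 [ 21.33 -41.22  55.09] [-4.5  1.3  8.7] 9.9
(-0.02, False) 36.49 [ 21.27 -41.29  54.67] [-1.4  5.3 24.9] 10.2
off 38.71 [ 22.37 -40.52 284.54] [-0.2 -0.3 -0.6] 85.1
wrist slope -0.005916951246674698 leaf z 80.36551287901173 bar top 82.74346716874061 [ 21.5 -39.3  81.1]
top slope -0.010558122497359254 leaf z 78.49563130971887 bar top 82.00330444384808 [ 22.  -53.9  79. ]
```

View pics/end.png

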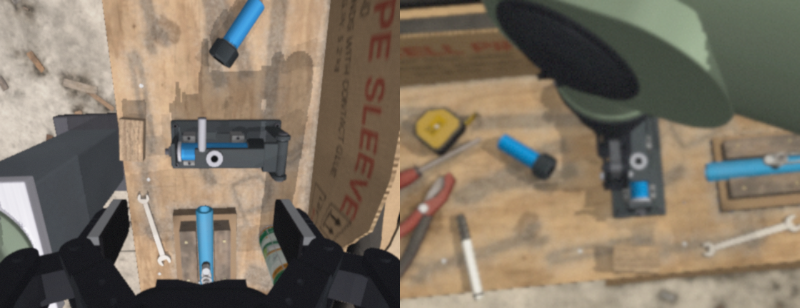

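The leaf is level on the pipe, with contact felt at 0 rad. One last check of the plain end, then I hand in.

Run:
```python
from h import *
c=robot.camera("wrist"); Q=toj(cloud(c)); I=c["image"].astype(int)
b=Q[(c["range_z"]>0)&(I[...,0]-I[...,2]>50)&(abs(Q[...,1])<25)&(abs(Q[...,2]-50)<20)&(Q[...,0]>0)&(Q[...,0]<80)]
e=np.percentile(b[:,0],99.5); n=b[b[:,0]>35]; y=(n[:,1].min()+n[:,1].max())/2; z=np.percentile(n[:,2],95)
print(len(b),e,y,z)
if e>52 and abs(y)<2.2 and abs(z-59.5)<2: print(robot.finish_job())
```

```text
574 54.5029714431846 0.03651469321926459 60.4129007628682
the job is handed in; nothing more can be done
None
```

The long stub is in both V-blocks, its plain end against the stop pad within about 1 mm by camera, released, with the leaf level on the pipe; I handed the job in at about 39 s of the 72 s, and no verdict was returned.

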